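# Lay two courses of clay shingles on a sample roof

### The job

Finish the sample roof: lay the two blue-glazed shingles side by side as the second course, then the amber one as the third course, each overlapping the course below with its nail-hole edge uphill and flush with the upper edge of its own batten, and centred over the joint between the two shingles below it. Set them down gently rather than letting them drop, and leave the unglazed shingle and everything else on the bench where it is.

Things in the scene. Friction and masses are not known exactly. Their poses are not given: they have to be found in the camera images.
- deck: Sloping plywood deck of the sample roof, fixed, 312 mm wide, 215 mm from eaves to top, at 25 degrees, facing the robot's side. Origin: middle of the eaves (lower) edge on the plywood's upper face. x runs up the slope, y along the eaves to the left looking uphill, z square out of the plywood. Three battens along y, 16 wide, 10 thick: upper edges at x = 62, 108, 154 mm (46 mm exposure).
- eaves_course (a point): First course, nailed to the lowest batten: three cream shingles of the same size, centred at deck y = -102, 0, 102 mm with 6 mm joints at y = -51 and 51. Point: middle of the centre shingle's head, lower edge (deck 62, 0, 10 mm). Axes as the deck's.
- line2_left (a point): Second batten, upper edge, top face, over the left joint of the first course (deck 108, 51, 10 mm): the lower edge of a blue shingle's head, at its middle, belongs here. A well-laid shingle lies flat on the one below, so 11.3 degrees flatter than the deck (13.7 to the horizontal), tail raised; friction holds it. Axes as the deck's.
- line2_right (a point): The same over the right joint of the first course (deck 108, -51, 10 mm), for the other blue shingle; 6 mm joint between the two. Axes as the deck's.
- line3 (a point): Third batten, upper edge, top face, at mid width (deck 154, 0, 10 mm), over the joint between the blue shingles: the lower edge of the amber shingle's head, at its middle, belongs here, with the same 11.3 degrees to the deck. Axes as the deck's.
- stand: Timber trestle that carries the deck, fixed; origin on the table under its middle, x towards its high side. It takes up 195 x 312 mm on the table; the deck's eaves edge is 45 mm, its top edge 136 mm above the table.
- ware_board: Wooden ware board, 260 (x) x 300 (y) x 18 mm thick, fixed on the table; origin centre of its underside. The loose shingles lie on it, 18 mm above the table, round a glaze jar.
- blue_a: Blue-glazed shingle, 96 x 68 x 9 mm, about 0.12 kg. Origin: centre of its underside. x runs across its 68 mm depth to its head, the bare terracotta edge with two nail holes, 34 mm from the origin; y along its 96 mm width; z up through the glazed face. Loose, lies flat on the ware board.
- blue_b: Second blue-glazed shingle, same as the first and interchangeable with it, 96 x 68 x 9 mm, about 0.12 kg. Origin: centre of its underside. x runs across its 68 mm depth to its head, the bare terracotta edge with two nail holes, 34 mm from the origin; y along its 96 mm width; z up through the glazed face. Loose, lies flat on the ware board.
- amber: Amber-glazed shingle, 96 x 68 x 9 mm, about 0.12 kg. Origin: centre of its underside. x runs across its 68 mm depth to its head, the bare terracotta edge with two nail holes, 34 mm from the origin; y along its 96 mm width; z up through the glazed face. Loose, lies flat on the ware board.
- blue_a_head (a point): Head of the first blue shingle: middle of the lower edge of that shingle's head face (34 mm along its x from its origin, at its underside).
- blue_b_head (a point): Head of the second blue shingle: middle of the lower edge of that shingle's head face (34 mm along its x from its origin, at its underside).
- amber_head (a point): Head of the amber shingle: middle of the lower edge of that shingle's head face (34 mm along its x from its origin, at its underside).
- bisque: Bystander: spare unglazed pale pink shingle, same size, lying on the ware board among the others; origin centre of its underside. Not to be used or moved.
- glaze_jar: Bystander: grey-blue jar with a white lid, 52 mm diameter, 105 mm tall, standing on the ware board between the shingles; origin centre of its base.
- mallet: Bystander: wooden mallet lying on the table, near side; 160 mm handle along its x, head 58 mm long, 54 mm high; origin on the table under the handle.
- nail_tin: Bystander: open steel nail tin, 72 mm diameter, 42 mm tall, on the near side of the table between ware board and roof; origin centre of its base.
- slip_bottle: Bystander: white plastic slip bottle with a red cap, 50 mm diameter, 150 mm tall, standing on the table just in front of the roof's eaves; origin centre of its base.
- brush: Bystander: flat brush lying on the table, near side; origin on the table under it.
- water_pot: Bystander: ochre clay pot, 90 mm diameter, 110 mm tall, on the table behind; origin centre of its base.
Things that resemble listed ones, but are neither listed nor needed, are in the scene too. Leave any green look-alike of the blue_a alone. Several things have the shape of the amber; the one meant has the colours described above.

How it is judged:
By the outcome, as a careful person would: the job done as asked, in the order asked, and still so for the second after the job is handed in, with the robot touching nothing.
It also fails if it takes over 64 s, if anything falls off the work surface, if the arm or the gripper's body presses on something with over 40 N, if the wrist force passes 120 N, or if a joint passes its speed limit or range.

### The arm

A 6-joint arm with a two-finger parallel gripper is mounted at the origin on the work surface. World frame = base frame: x ahead of the robot, y to its left, z up, the work surface at z = 0. Lengths are in mm, angles in rad, forces in N, time in s.
With the tool pointing down it reaches from about 300 to 775 mm from the base axis. Payload 14.6 kg.
Tool frame: the origin (TCP) lies on the mounting face of the last link; the fingertips stand 199 mm ahead of it and the grasp point (between the pads) lies 180 mm ahead of it (r.pinch_z is the distance from the TCP to the grasp point, in mm); z points along the fingers, y is the direction in which the jaws open and shut (so a half turn about z gives the same grasp; the last joint's range is limited). The gripper opens to 94 mm and grips with 3 to 60 N. Pads are 16 mm wide; open, the fingers measure 119 mm over their backs; the gripper's body (75 mm by 177 mm) begins 78 mm behind the grasp point.
Start: joints at [-1.25, 0.3, 1.521, -0, 1.321, -0.067], TCP at [207.977, -509.153, 404.646] pointing down, gripper open.
Joint ranges: [-3.03, 3.03], [-0.79, 2.21], [0.23, 2.52], [-1.04, 4.18], [0, 3.07], [-2.55, 2.55]. Speed limits (rad/s): [2.22, 2.22, 2.57, 3.14, 3.14, 3.14].

### API

Orientations are given as a 3x3 rotation matrix whose columns are the frame's x, y, z axes.
In Python, from station import r gives the robot as it stands. The module is installed in compiled form; this text tells all that it offers. Calls block until the motion is done:
- r.reach(position, orientation): joint-space move of the TCP to a pose.
- r.line_to(position, rate=150, orientation=None, until_force=None): straight line of the TCP; orientation=None keeps the orientation; rate is the mean speed in mm/s. With until_force (N) it stops when the force on the tool has changed by that much, and returns True; else False.
- r.movej(angles): joint-space move.
- r.ungrasp() and r.close_gripper(force=None): open the fingers fully, or close them until they stop; force is the grip in N (None keeps the last).
- r.hold(seconds).
- r.inverse_kinematics(position, orientation): joint angles nearest the present ones, or None.
- r.sense(): the state.
- r.grab_frame(name): name is "scene" or "top" or "wrist"; returns a dict with "frame" (400x640x3 uint8, blue, green, red), "depth" (400x640 float32, mm along the optical axis (not along the pixel's ray), 0 where there is no reading), "intrinsics" (3x3 intrinsics, pixels), "cam_to_world" (4x4, takes a point from camera to world coordinates). Camera axes: x right, y down, z forward; pixel columns grow to the right and rows downward; lengths in mm; the calibration is good to about 2 mm. The wrist camera is an equidistant fisheye: a pixel r from the principal point sees the ray r / f radians off the axis. A picture is of the moment at which its call begins.
A pose or a line that the arm cannot do raises r.IKError and nothing moves.
- r.finish_job(): hands the job in, once; it reports no verdict.
Trained networks look in the newest picture that a camera, given by its name, has taken for a name from the list of things; names that differ only in an ending like _2 or _b are one class to them, and where a whole thing is asked for, a point or a joint stands for the part that bears it (a point fixed in the world has none). Each returns a list of dicts, best first, with "p" (0 to 1); they miss things now and then, are a little off and sometimes report something else, mostly with a low value. They report only what shows in the picture. A call takes as long as a camera call. They do not tell look-alikes from the thing itself.
- r.boxes_of(camera, target): "extent" ([left, top, right, bottom] in pixels, round what is visible of it).
- r.masks_of(camera, target): "mask" (400x640 bool, what is visible of it) and "extent" ([left, top, right, bottom] in pixels, round what is visible of it).
The state is a dict: "time_s": time; "joint_pos": joint angles; "joint_vel": joint speeds; "effort": joint torques, N m; "ee_pos": TCP position; "ee_rot": TCP orientation; "contact_force": force on the tool from outside, world axes, zero at the start; "moment": the same for the moment, N m; "opening": finger opening in mm.
Only numpy, scipy, OpenCV 4.12 (cv2) and the standard library are available. Lean on these libraries where they do the work, as an engineer would, in place of code of your own. Each camera call takes 0.05 s, during which the arm holds its last target.

## Working session

There is one attempt and no reset: what is moved stays moved. The work goes in short steps, each a Python script; the robot and the scene stay as the last script left them, time stands still between calls to the robot, and variables do not carry over. Pictures are saved under pics/ and viewed, and the job is handed in when it is done.

```bash
ls; mkdir -p pics; cat > h.py <<'E'
import numpy as np, cv2
from station import r
def save(n,img,): cv2.imwrite('pics/'+n+'.png',img)
E
python3 - <<'E'
from h import *
import pickle
d={}
for c in ["scene","top","wrist"]:
    f=r.grab_frame(c); d[c]=f; save(c+'0',f["frame"]); print(c,f["intrinsics"].tolist(),np.round(f["cam_to_world"],3).tolist())
pickle.dump(d,open('f0.pkl','wb'))
print(r.sense())
E
```

```text
pics
scene [[370.41124174329417, 0.0, 321.1080913666067], [0.0, 370.41124174329417, 199.33925210573594], [0.0, 0.0, 1.0]] [[-0.671, 0.478, -0.566, 1155.785], [0.742, 0.427, -0.518, 645.14], [-0.006, -0.768, -0.641, 825.727], [0.0, 0.0, 0.0, 1.0]]
top [[510.1680512119114, 0.0, 329.4873809507017], [0.0, 510.1680512119114, 200.28354730267125], [0.0, 0.0, 1.0]] [[0.007, -0.997, 0.076, 445.356], [-1.0, -0.005, 0.02, 46.452], [-0.02, -0.076, -0.997, 1592.778], [0.0, 0.0, 0.0, 1.0]]
wrist [[309.70691628693146, 0.0, 320.12943486006736], [0.0, 309.70691628693146, 198.5818515807115], [0.0, 0.0, 1.0]] [[0.378, -0.898, -0.225, 271.494], [-0.926, -0.367, -0.09, -482.4], [-0.001, 0.242, -0.97, 384.689], [0.0, 0.0, 0.0, 1.0]]
{'time_s': 0.15, 'joint_pos': array([-1.24960020e+00,  3.00365695e-01,  1.52143042e+00, -1.62874960e-05,
        1.32070809e+00, -6.66140283e-02]), 'joint_vel': array([-8.13017103e-05, -5.20140682e-04, -2.94570980e-03,  3.01388517e-04,
        1.34335867e-04,  2.42679503e-04]), 'effort': array([-1.80696818e-03, -5.31958401e+01, -3.52823138e+01,  7.07404967e-02,
        2.35832250e-02, -5.95345614e-05]), 'ee_pos': array([ 207.97217604, -509.14287376,  404.20780164]), 'ee_rot': array([[ 9.25737876e-01,  3.78165695e-01, -3.02753109e-04],
       [ 3.78165813e-01, -9.25737478e-01,  8.59954256e-04],
       [ 4.49352990e-05, -9.10583102e-04, -9.99999584e-01]]), 'contact_force': array([-0.38028242, -0.32519893,  1.22369849]), 'moment': array([0.03820095, 0.0249062 , 0.00355008]), 'opening': 94.25856548359887}
```

View pics/scene0.png

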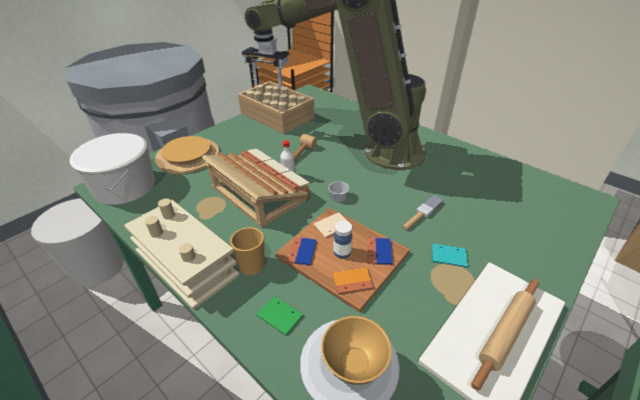

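View pics/top0.png

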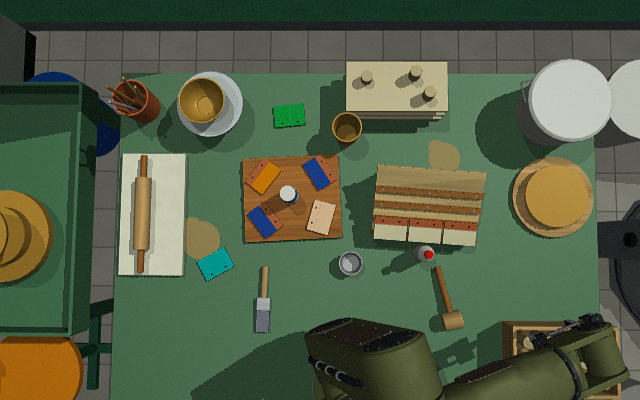

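View pics/wrist0.png

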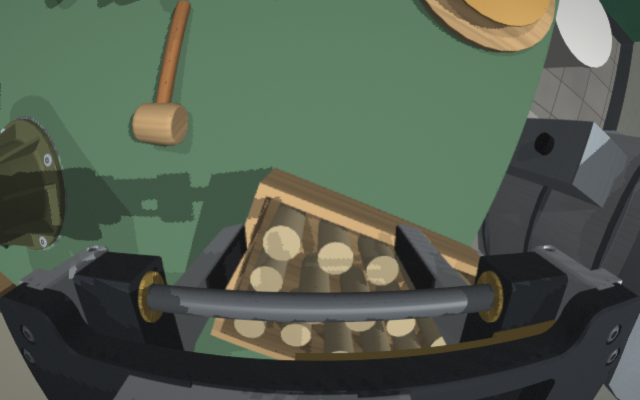

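```bash
cat >> h.py <<'E'
def deproj(f,us,vs,ds):
    K=f["intrinsics"];T=f["cam_to_world"]
    p=np.stack([(us-K[0,2])/K[0,0]*ds,(vs-K[1,2])/K[1,1]*ds,ds],-1)
    return p@T[:3,:3].T+T[:3,3]
def deproj_fe(f,us,vs,ds):
    K=f["intrinsics"];T=f["cam_to_world"]
    x=(us-K[0,2])/K[0,0];y=(vs-K[1,2])/K[1,1]; th=np.hypot(x,y)+1e-12
    t=np.tan(th)
    p=np.stack([x/th*t*ds,y/th*t*ds,ds+0*x],-1)
    return p@T[:3,:3].T+T[:3,3]
def proj(f,P,fe=False):
    K=f["intrinsics"];T=f["cam_to_world"]; p=(np.atleast_2d(P)-T[:3,3])@T[:3,:3]
    x=p[:,0]/p[:,2];y=p[:,1]/p[:,2]
    if fe:
        rr=np.hypot(x,y);th=np.arctan2(np.hypot(p[:,0],p[:,1]),p[:,2]);x=x*th/rr;y=y*th/rr
    return np.stack([K[0,0]*x+K[0,2],K[1,1]*y+K[1,2]],-1)
E
python3 - <<'E'
from h import *
f=r.grab_frame("top"); 
crop=f["frame"][145:255,235:500]; save('topcrop',cv2.resize(crop,None,fx=3,fy=3,interpolation=cv2.INTER_CUBIC))
fs=None
for t in ["blue_a","amber","bisque","glaze_jar","slip_bottle","deck","ware_board","stand"]:
    for o in r.masks_of("top",t):
        m=o["mask"]; v,u=np.nonzero(m); P=deproj(f,u,v,f["depth"][v,u]); 
        print(t,round(o["p"],2),o["extent"],np.median(P,0).round(), np.percentile(P,2,axis=0).round(),np.percentile(P,98,axis=0).round())
print(r.sense()["time_s"])
E
```

```text
blue_a 0.92 [303.2, 157.0, 336.1, 188.1] [652. 111.  27.] [606.  68.  20.] [698. 152.  35.]
blue_a 0.9 [249.8, 204.4, 278.7, 233.6] [502. 279.  28.] [456. 233.  21.] [548. 322.  35.]
blue_a 0.81 [269.3, 105.8, 307.1, 128.5] [833. 209.   9.] [796. 158.  -3.] [870. 257.  17.]
amber 0.72 [247.4, 158.2, 277.6, 189.4] [639. 285.  28.] [592. 244.  21.] [685. 326.  36.]
amber 0.68 [199.1, 250.2, 236.0, 278.7] [366. 431.  10.] [325. 384.   2.] [409. 479.  17.]
bisque 0.88 [309.5, 200.4, 336.0, 232.1] [512. 104.  28.] [467.  67.  20.] [556. 141.  35.]
glaze_jar 0.86 [280.2, 185.9, 298.6, 205.8] [574. 194. 122.] [552. 174.  28.] [598. 218. 130.]
glaze_jar 0.49 [248.2, 203.5, 282.7, 236.2] [502. 277.  28.] [456. 230.  21.] [549. 320.  35.]
slip_bottle 0.59 [414.8, 244.2, 434.8, 263.6] [ 407. -195.  103.] [ 384. -221.   17.] [ 427. -179.  155.]
deck 0.6 [372.8, 162.8, 485.5, 247.1] [ 547. -208.   95.] [ 442. -357.   69.] [648. -58. 136.]
ware_board 0.65 [242.2, 156.3, 340.7, 244.3] [569. 196.  19.] [444.  49.  11.] [697. 343.  29.]
ware_board 0.34 [301.7, 153.1, 334.5, 190.4] [652. 111.  28.] [605.  68.  20.] [698. 152.  35.]
stand 0.73 [369.3, 164.5, 488.2, 248.1] [ 548. -208.   95.] [ 441. -358.   67.] [650. -58. 136.]
stand 0.57 [305.0, 155.0, 334.6, 193.1] [652. 111.  27.] [605.  68.  20.] [699. 152.  35.]
stand 0.41 [248.9, 159.9, 282.0, 196.3] [639. 286.  28.] [591. 240.  20.] [685. 331.  36.]
0.6
```

View pics/topcrop.png

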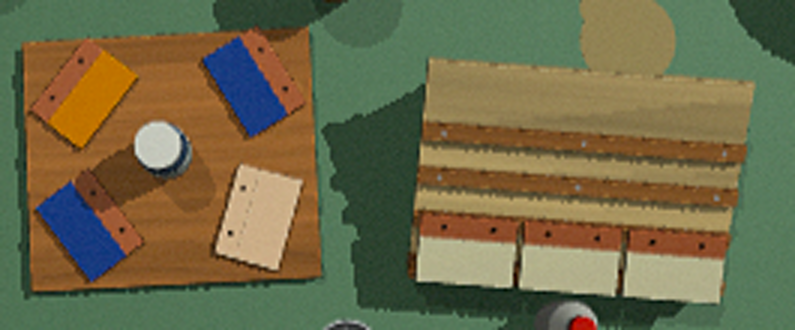

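```bash
python3 - <<'E'
from h import *
import pickle
R=np.array([[1,0,0],[0,-1,0],[0,0,-1.]])
d={}
for n,p in [("deck",[440,-208,500]),("board",[450,196,480])]:
    r.reach(p,R); f=r.grab_frame("wrist"); d[n]=f; save('w_'+n,f["frame"])
    print(r.sense()["time_s"],r.sense()["joint_pos"].round(2),r.sense()["ee_pos"].round(1))
    if n=="board":
        for t in ["blue_a","amber","bisque","glaze_jar"]:
            d[t]=r.masks_of("wrist",t); print(t,[(round(o["p"],2),np.round(o["extent"])) for o in d[t]])
f=r.grab_frame("scene");d["scene"]=f
pickle.dump(d,open('f1.pkl','wb'))
E
```

```text
2.1083 [-0.52  0.1   1.54 -0.    1.5   1.05] [ 439.8 -208.7  499.7]
3.6583 [ 0.33  0.12  1.57 -0.    1.46  1.91] [450.4 195.2 480. ]
blue_a [(0.75, array([342.,   0., 419.,  70.])), (0.56, array([227.,  96., 300., 176.]))]
amber [(0.73, array([149., 191., 212., 253.])), (0.66, array([221.,   8., 298.,  84.]))]
bisque [(0.71, array([351.,  90., 417., 169.]))]
glaze_jar [(0.85, array([296.,  55., 340., 100.])), (0.24, array([257., 227., 285., 332.]))]
```

View pics/w_deck.png

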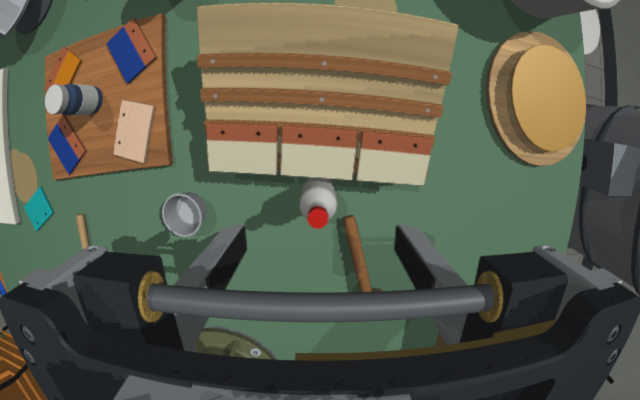

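View pics/w_board.png

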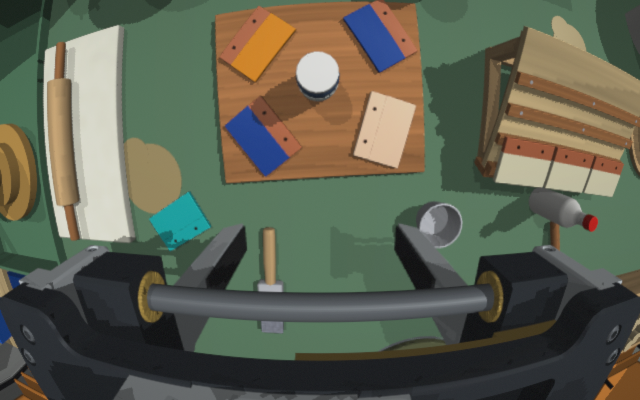

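```bash
cat > fit.py <<'E'
from h import *
import pickle
d=pickle.load(open('f1.pkl','rb')); d0=pickle.load(open('f0.pkl','rb'))
def up(f,x0,y0,x1,y1,s): return cv2.resize(f["frame"][y0:y1,x0:x1],None,fx=s,fy=s,interpolation=cv2.INTER_CUBIC)
if __name__=="__main__":
    save('deckcrop',up(d["deck"],190,0,465,195,2.9)); save('boardcrop',up(d["board"],210,0,430,190,3.6))
    f=d["board"]
    for t in ["blue_a","amber","bisque"]:
        for o in d[t]:
            m=o["mask"]; v,u=np.nonzero(m)
            K=f["intrinsics"];T=f["cam_to_world"]
            P=deproj_fe(f,u,v,np.ones(len(u))); dr=P-T[:3,3]; s=(27-T[2,3])/dr[:,2]; Q=(T[:3,3]+dr*s[:,None])[:,:2]
            rc=cv2.minAreaRect(Q.astype(np.float32)); dp=f["depth"][v,u]; W=deproj_fe(f,u,v,dp)
            print(t,round(o["p"],2),np.round(rc[0],1),np.round(rc[1],1),round(rc[2],1),"mean",Q.mean(0).round(1),np.median(W[dp>0],0).round(1), len(u))
    v,u=np.nonzero(d["glaze_jar"][0]["mask"]); W=deproj_fe(f,u,v,f["depth"][v,u]); print(np.percentile(W,[2,50,98],axis=0).round())
    top=W[W[:,2]>112]; print("jar top",top.mean(0),top.min(0),top.max(0))
E
python3 fit.py
```

```text
blue_a 0.75 [650.7 110.6] [98.9 71.1] 31.8 mean [649.3 110.8] [649.2 111.   27.4] 2983
blue_a 0.56 [501.9 277.4] [96. 70.] 38.3 mean [501.9 277. ] [501.8 276.8  27.4] 3147
amber 0.73 [372.3 420.8] [68.2 97.5] 28.7 mean [374.1 418.6] [368.  426.7   9.4] 2078
amber 0.66 [637.4 284.5] [71.3 97.7] 53.0 mean [636.9 284.1] [636.8 284.2  27.5] 3064
bisque 0.71 [511.2 105. ] [70.6 97.1] 74.3 mean [511.5 105.6] [511.6 105.9  27.3] 3221
[[551. 177.  62.]
 [571. 199. 123.]
 [594. 220. 125.]]
jar top [574.0728644  198.59030814 124.69507866] [519.09080284 176.05343372 112.36549503] [596.54066758 221.39298677 460.56674491]
```

View pics/deckcrop.png

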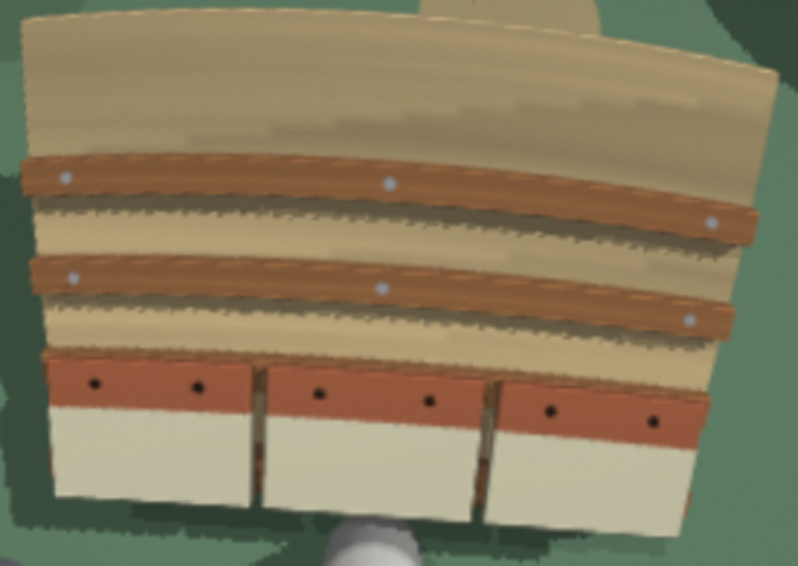

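View pics/boardcrop.png

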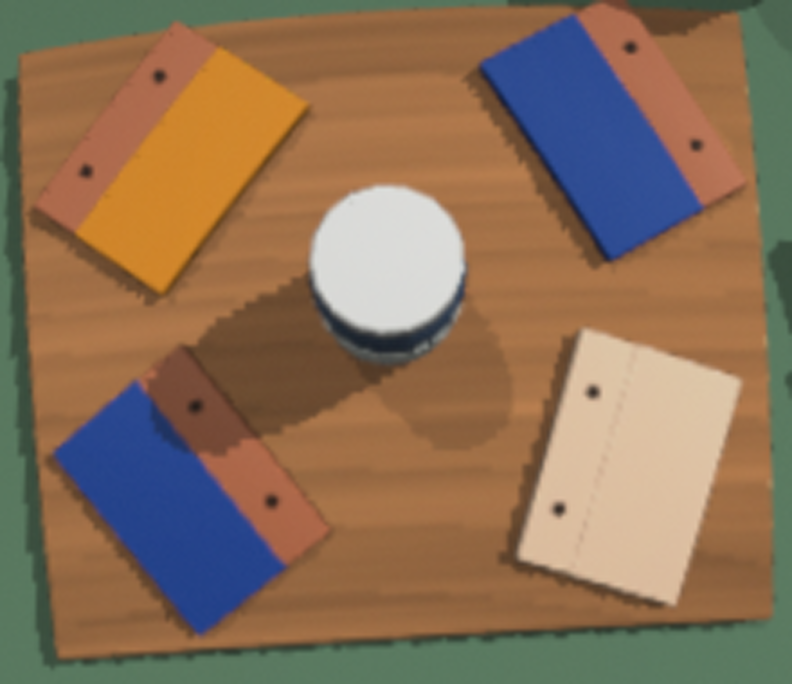

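```bash
cat > fit2.py <<'E'
from fit import *
from scipy.optimize import least_squares
def bc(p,s=3.6,o=(210,0)): p=np.array(p,float); return (p+.5)/s-.5+np.array(o)
def rz(a): return np.array([[np.cos(a),-np.sin(a),0],[np.sin(a),np.cos(a),0],[0,0,1]])
tiles={"amber":{(1,1):(35,207),(1,-1):(178,23),(-1,-1):(310,104),(-1,1):(161,294)},
"blue1":{(1,-1):(745,186),(-1,1):(481,65),(-1,-1):(610,261)},
"blue2":{(1,1):(183,346),(1,-1):(331,531),(-1,1):(53,455),(-1,-1):(198,635)},
"bisque":{(1,1):(517,558),(1,-1):(585,328),(-1,-1):(741,379),(-1,1):(676,605)}}
g={"amber":(637,284,.9),"blue1":(650,110,-1),"blue2":(502,277,-1),"bisque":(511,105,1.3)}
out={}
f=d["board"]
for n,c in tiles.items():
    L=np.array([[34*a,48*b,9] for a,b in c]); px=bc(list(c.values()))
    def res(q): return (proj(f,L@rz(q[2]).T+[q[0],q[1],18],True)-px).ravel()
    s=least_squares(res,g[n]); out[n]=s.x
    print(n,s.x.round(2),np.degrees(s.x[2]).round(1),"res",np.abs(s.fun).max().round(2))
f=d["deck"]
a=np.radians(11.3);ca,sa=np.cos(a),np.sin(a); S=np.radians(25)
Rs=np.array([[np.cos(S),0,-np.sin(S)],[0,1,0],[np.sin(S),0,np.cos(S)]])
def deckT(q): return rz(q[2])@Rs, np.array([q[0],q[1],45.])
hx,hz=62+9*sa,10+9*ca; tx,tz=hx-68*ca,hz+68*sa
pts=[];px=[]
cl={(102,1):((46,360),(55,496)),(102,-1):((253,366),(250,507)),(0,1):((266,366),(263,511)),(0,-1):((483,381),(471,522)),(-102,1):((499,383),(485,523)),(-102,-1):((708,396),(680,537))}
for (y,s),(h,t) in cl.items():
    pts+=[(hx,y+48*s,hz),(tx,y+48*s,tz)];px+=[h,t]
pts+=[(215,156,0),(215,-156,0)];px+=[(21,18),(778,73)]
pts=np.array(pts);px=bc(px,2.9,(190,0))
b3=bc([(200,152),(400,163),(600,187),(750,210)],2.9,(190,0));b2=bc([(200,258),(400,268),(600,288),(730,307)],2.9,(190,0))
def res(q):
    R,t=deckT(q); e=(proj(f,pts@R.T+t,True)-px).ravel().tolist()
    for x,b in ((154,b3),(108,b2)):
        ys=np.linspace(-160,160,65); pp=proj(f,np.stack([x+0*ys,ys,10+0*ys],-1)@R.T+t,True)
        o=np.argsort(pp[:,0]); e+=list(np.interp(b[:,0],pp[o,0],pp[o,1])-b[:,1])
    return np.array(e)
s=least_squares(res,(445,-208,-.1)); out["deck"]=s.x
print("deck",s.x.round(2),np.degrees(s.x[2])); print(s.fun.round(2))
pickle.dump(out,open('poses.pkl','wb'))
# jar: top circle centre click
c=bc([(388,259)]);fb=d["board"]
P=deproj_fe(fb,c[:,0],c[:,1],np.ones(1))[0];T=fb["cam_to_world"][:3,3];k=(P-T);J=T+k*(123-T[2])/k[2];print("jar",J)
for n in ("amber","blue1","blue2"):
    q=out[n]; print(n,"jar in tile frame",(rz(q[2]).T@(J-[q[0],q[1],0])).round(1))
# overlays
im=up(d["deck"],190,0,465,195,2.9);R,t=deckT(out["deck"])
def dr(P,col):
    p=proj(d["deck"],np.array(P)@R.T+t,True); p=((p-[190,0]+.5)*2.9-.5).round().astype(int)
    cv2.polylines(im,[p.reshape(-1,1,2)],False,col,1)
for x,z in ((62,10),(108,10),(154,10),(215,0)): dr([(x,y,z) for y in np.linspace(-156,156,50)],(255,255,0))
for y in (-102,0,102): dr([(hx,y-48,hz),(hx,y+48,hz),(tx,y+48,tz),(tx,y-48,tz),(hx,y-48,hz)],(0,255,0))
save('deckfit',im)
# check top camera too
ft=d0["top"]; im=cv2.resize(ft["frame"][145:255,235:500],None,fx=3,fy=3,interpolation=cv2.INTER_CUBIC)
def drt(W,col):
    p=proj(ft,W); p=((p-[235,145]+.5)*3-.5).round().astype(int); cv2.polylines(im,[p.reshape(-1,1,2)],False,col,1)
for n in g:
    q=out[n]; drt(np.array([[34,48,9],[34,-48,9],[-34,-48,9],[-34,48,9],[34,48,9]])@rz(q[2]).T+[q[0],q[1],18],(0,255,0))
for y in (-102,0,102): drt(np.array([(hx,y-48,hz),(hx,y+48,hz),(tx,y+48,tz),(tx,y-48,tz),(hx,y-48,hz)])@R.T+t,(0,255,0))
for x,z in ((108,10),(154,10),(215,0)): drt(np.array([(x,-156,z),(x,156,z)])@R.T+t,(255,255,0))
save('topfit',im)
# depth check of deck
v,u=np.mgrid[20:150:5,230:420:5];v=v.ravel();u=u.ravel();W=deproj_fe(d["deck"],u,v,d["deck"]["depth"][v,u]); D=(W-t)@R
sel=(D[:,0]>165)&(D[:,0]<210);print("deck z resid",np.median(D[sel,2]))
E
python3 fit2.py
```

```text
amber [637.72 284.78   0.92] 52.8 res 1.12
blue1 [650.57 109.75  -1.02] -58.2 res 1.15
blue2 [501.54 277.03  -0.91] -52.4 res 0.99
bisque [511.08 103.83   1.3 ] 74.6 res 0.85
deck [ 4.5249e+02 -2.0405e+02 -7.0000e-02] -3.915334192841617
[-0.28 -0.56 -0.01  0.06 -0.19 -0.64  0.19 -0.04  0.03 -0.42  0.12 -1.15
  1.3  -0.53 -0.16 -0.24  0.48 -0.82 -0.57 -0.27 -0.4   2.2  -0.38  0.09
 -0.51  0.41  0.43 -0.68  1.48  0.28 -0.84 -0.31  0.86  0.6   0.35  0.02]
jar [575.36807215 198.24210825 123.        ]
amber jar in tile frame [-106.6   -2.7  123. ]
blue1 jar in tile frame [-114.8  -17.2  123. ]
blue2 jar in tile frame [107.5  10.4 123. ]
deck z resid 0.8355416705180457
```

```bash
sleep 3
```

```text
(no output)
```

View pics/deckfit.png

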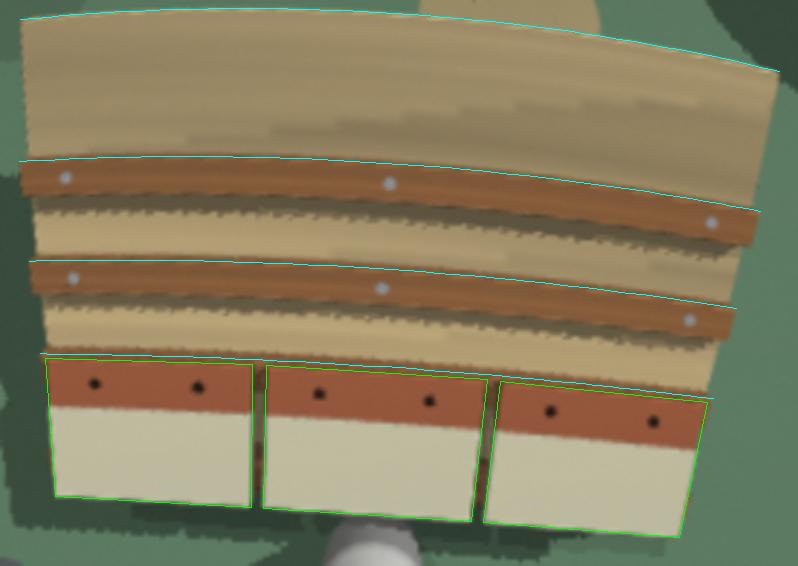

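View pics/topfit.png

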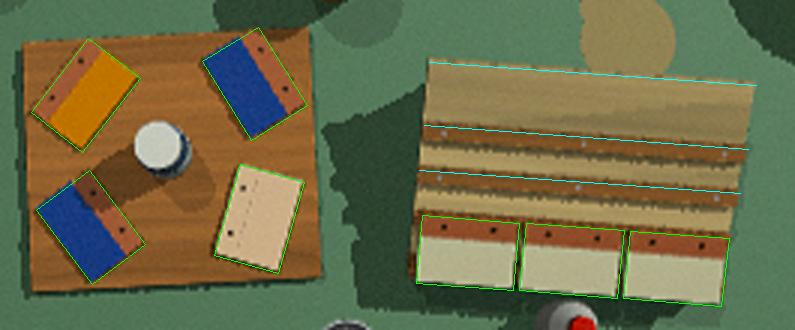

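```bash
sed -i 's/(708,396)/(708,402)/; s/    for x,b in ((154,b3),(108,b2)):/    for x,b in ():/' fit2.py; python3 fit2.py | tee fit2.log
cat > plan.py <<'E'
from h import *
import pickle
out=pickle.load(open('poses.pkl','rb'))
def rz(a): return np.array([[np.cos(a),-np.sin(a),0],[np.sin(a),np.cos(a),0],[0,0,1]])
def ry(a): return np.array([[np.cos(a),0,np.sin(a)],[0,1,0],[-np.sin(a),0,np.cos(a)]])
Rd=rz(out["deck"][2])@ry(-np.radians(25)); td=np.array([*out["deck"][:2],45.])
Rt=Rd@ry(np.radians(11.3))
def target(x,y): 
    h=Rd@[x,y,10]+td; return Rt, h-34*Rt[:,0]
def pick(n):
    q=out[n]; return rz(q[2]), np.array([q[0],q[1],18.])
def grasp(off,lean,flip,h=3.5):
    # tool in tile frame; lean deg toward +y
    l=np.radians(lean); up=np.array([0,np.sin(l),np.cos(l)]); z=-up; y=np.array([1.,0,0])*flip; x=np.cross(y,z)
    return np.stack([x,y,z],1), np.array([0,off,h])+199*up
def comp(T,G): return T[0]@G[0], T[0]@G[1]+T[1]
jobs={"blue1":(20,12,(108,51)),"blue2":(-22,-16,(108,-51)),"amber":(28,18,(154,0))}
E
python3 - <<'E'
from plan import *
for n,(off,lean,xy) in jobs.items():
    for fl in (1,-1):
        G=grasp(off,lean,fl); P=pick(n); T=target(*xy); row=[]
        for A,dz in ((P,180),(P,0),(T,110),(T,0)):
            R,p=comp(A,G); q=r.inverse_kinematics(p+[0,0,dz],R); row.append(None if q is None else q.round(2).tolist())
        print(n,fl,row)
    R,o=target(*xy); print(n,"target",o.round(1),"bottle in tile frame",(R.T@(np.array([403,-197,150.])-o)).round(1))
E
```

```text
amber [637.72 284.78   0.92] 52.8 res 1.12
blue1 [650.57 109.75  -1.02] -58.2 res 1.15
blue2 [501.54 277.03  -0.91] -52.4 res 0.99
bisque [511.08 103.83   1.3 ] 74.6 res 0.85
deck [ 4.5205e+02 -2.0403e+02 -7.0000e-02] -3.926306533236555
[-0.28 -0.24 -0.    0.36 -0.19 -0.3   0.18  0.28  0.03 -0.08  0.12 -0.83
  1.29 -0.18 -0.18  0.09  0.47 -0.46 -0.59  0.06 -0.42  0.49 -0.42  0.42
 -0.51  0.71  0.47 -0.32]
jar [575.36807215 198.24210825 123.        ]
amber jar in tile frame [-106.6   -2.7  123. ]
blue1 jar in tile frame [-114.8  -17.2  123. ]
blue2 jar in tile frame [107.5  10.4 123. ]
deck z resid 0.6461177535105325
blue1 1 [[0.16, 0.74, 0.89, -0.08, 1.7, 1.17], [0.16, 0.89, 1.06, -0.08, 1.39, 1.19], [-0.25, 0.12, 1.77, -0.2, 0.99, -0.06], [-0.25, 0.26, 1.89, -0.25, 0.74, 0.01]]
blue1 -1 [[0.16, 0.74, 0.89, -0.08, 1.7, -1.97], [0.16, 0.89, 1.06, -0.08, 1.39, -1.95], None, None]
blue1 target [ 516.  -157.3   91.7] bottle in tile frame [-93.1 -47.3  82.7]
blue2 1 [[0.4, 0.15, 1.74, 0.08, 0.98, 1.27], [0.4, 0.41, 1.89, 0.13, 0.58, 1.21], [-0.74, 0.34, 1.51, 0.38, 1.3, -0.81], [-0.74, 0.47, 1.61, 0.41, 1.09, -0.9]]
blue2 -1 [[0.4, 0.15, 1.74, 0.08, 0.98, -1.87], [0.4, 0.41, 1.89, 0.13, 0.58, -1.93], [-0.74, 0.34, 1.51, 0.38, 1.3, 2.33], [-0.74, 0.47, 1.61, 0.41, 1.09, 2.24]]
blue2 target [ 509.  -259.1   91.7] bottle in tile frame [-93.1  54.7  82.7]
amber 1 [[0.51, 0.54, 1.22, -0.3, 1.26, -0.33], [0.51, 0.73, 1.36, -0.36, 0.95, -0.21], [-0.26, 0.21, 1.64, -0.31, 1.02, -0.03], [-0.26, 0.34, 1.75, -0.37, 0.79, 0.08]]
amber -1 [None, None, None, None]
amber target [ 554.1 -211.   111.1] bottle in tile frame [-138.2    3.7   73.7]
```

```bash
cat >> plan.py <<'E'
def st(m=""):
    s=r.sense(); print(m,round(s["time_s"],2),"open",round(s["opening"],1),"F",s["contact_force"].round(1),"p",s["ee_pos"].round(1))
def do_pick(n):
    off,lean,xy=jobs[n]; G=grasp(off,lean,1); R,p=comp(pick(n),G)
    if r.sense()["opening"]<90: r.ungrasp()
    r.reach(p+[0,0,130],R); r.line_to(p+[0,0,25],250); st("above")
    hit=r.line_to(p,50,until_force=6); st("down hit=%s"%hit)
    r.close_gripper(45); st("closed")
    r.line_to(p+[0,0,20],80); r.line_to(p+[0,0,160],300); st("lifted")
E
python3 - <<'E'
from plan import *
do_pick("blue1")
f=r.grab_frame("wrist");save('w_b1',f["frame"]);f=r.grab_frame("scene");save('s_b1',f["frame"][100:320,170:470])
E
```

```text
above 5.52 open 94.0 F [0.2 0.2 1.3] p [702.9 142.6 243.7]
down hit=False 6.17 open 94.0 F [-0.6 -0.5  0.2] p [702.8 142.1 216.1]
closed 6.71 open 67.4 F [-0.1  0.3  0.3] p [702.7 142.1 216.3]
lifted 7.72 open 66.9 F [-0.8 -0.1 -2. ] p [702.6 142.1 375.3]
```

```bash
sleep 2
```

```text
(no output)
```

View pics/w_b1.png

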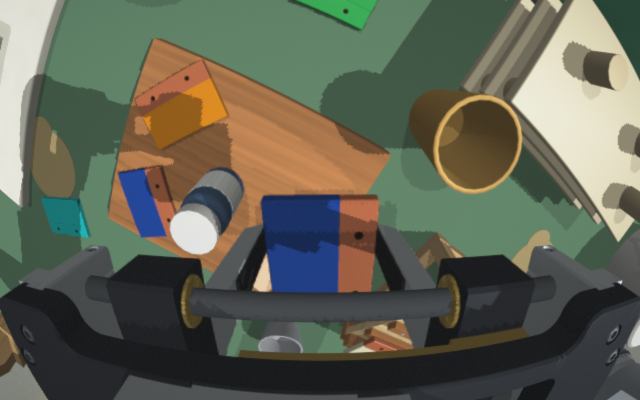

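View pics/s_b1.png

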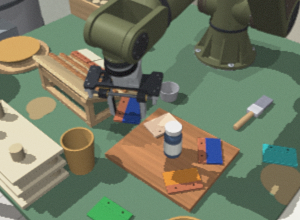

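```bash
cat >> plan.py <<'E'
def inhand(n,tag):
    off,lean,xy=jobs[n]; G=grasp(off,lean,1); f=r.grab_frame("wrist"); s=r.sense()
    R,p=s["ee_rot"],s["ee_pos"]; A=R@G[0].T; o=p-A@G[1]
    L=np.array([(-34,48,9),(34,48,9),(34,48,0),(34,-10,9),(-34,-10,9)]); q=proj(f,L@A.T+o,True)
    im=cv2.resize(f["frame"][150:330,210:430],None,fx=3.6,fy=3.3,interpolation=cv2.INTER_CUBIC)
    for a in q: cv2.circle(im,(int((a[0]-210)*3.6),int((a[1]-150)*3.3)),3,(0,255,0),-1)
    save(tag,im); print(q.round(1).tolist(), "tilt z",A[:,2].round(3))
E
python3 -c "
from plan import *
inhand('blue1','ih1')"
```

```text
[[261.9, 199.9], [381.9, 199.8], [379.2, 193.1], [373.0, 278.2], [270.4, 278.4]] tilt z [0.004 0.001 1.   ]
```

View pics/ih1.png

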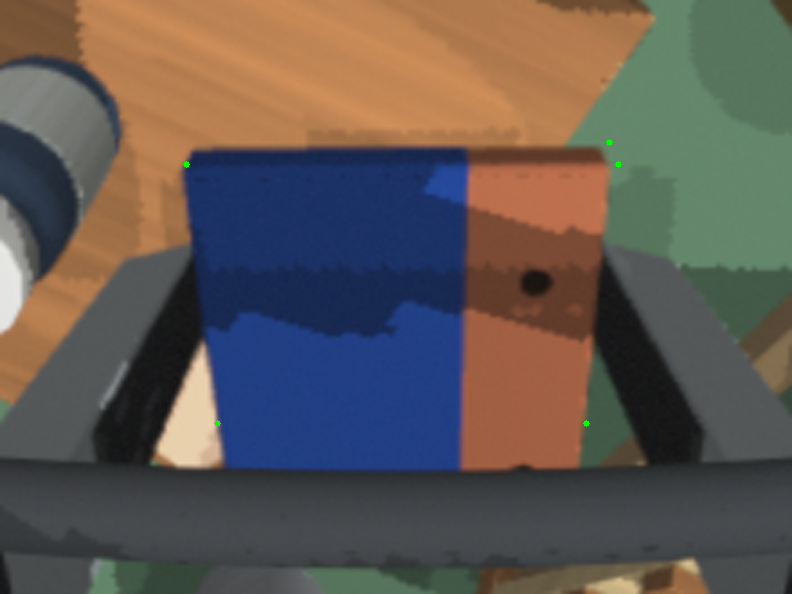

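```bash
cat >> plan.py <<'E'
def do_place(n,dx=0,dy=0):
    off,lean,xy=jobs[n]; G=grasp(off,lean,1); T=target(xy[0]+dx,xy[1]+dy); R,p=comp(T,G); nz=T[0][:,2]
    r.reach(p+[0,0,100],R); st("preplace"); r.line_to(p+nz*12,200); st("near")
    r.hold(0.2); hit=r.line_to(p-nz*4,20,until_force=3); st("touch hit=%s"%hit)
    s=r.sense(); print("height over nominal",round(float((s["ee_pos"]-p)@nz),2),"along",round(float((s["ee_pos"]-p)@T[0][:,0]),2),"lat",round(float((s["ee_pos"]-p)@T[0][:,1]),2))
def release(n):
    off,lean,xy=jobs[n]; G=grasp(off,lean,1); s=r.sense(); up=-s["ee_rot"][:,2]
    r.ungrasp(); st("open"); r.line_to(s["ee_pos"]+up*25,80); r.line_to(s["ee_pos"]+up*25+[0,0,90],250); st("clear")
E
python3 - <<'E'
from plan import *
do_place("blue1"); f=r.grab_frame("scene"); save('pl1',cv2.resize(f["frame"][130:230,190:330],None,fx=5,fy=5,interpolation=cv2.INTER_CUBIC))
f=r.grab_frame("wrist"); save('pl1w',f["frame"])
E
```

```text
preplace 9.03 open 67.2 F [ 0.4  0.4 -1.8] p [474.  -92.7 384.2]
near 9.62 open 67.4 F [ 0.9 -0.4 -1.1] p [471.2 -92.5 296.5]
touch hit=True 10.43 open 66.8 F [0.1 0.2 1.4] p [473.4 -92.9 283.6]
height over nominal -0.55 along -0.09 lat -0.03
```

```bash
sleep 2
```

```text
(no output)
```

View pics/pl1.png

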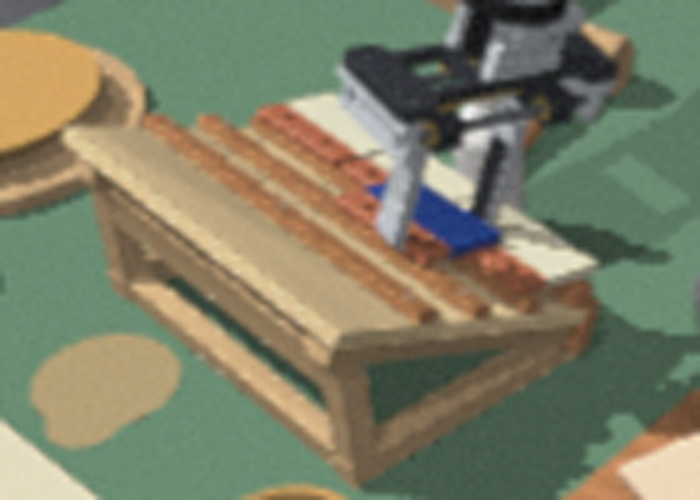

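View pics/pl1w.png

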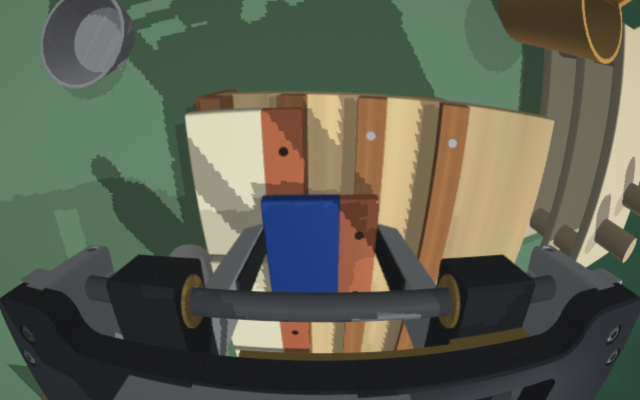

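```bash
cat >> plan.py <<'E'
def look(tag,extra=()):
    R=np.array([[1,0,0],[0,-1,0],[0,0,-1.]]); r.reach([440,-208,500],R); f=r.grab_frame("wrist")
    pickle.dump(f,open(''+tag+'.pkl','wb')); im=cv2.resize(f["frame"][0:195,190:465],None,fx=2.9,fy=2.9,interpolation=cv2.INTER_CUBIC); save(tag+'_raw',im.copy())
    def dr(W,c):
        p=proj(f,W,True); p=((p-[190,0]+.5)*2.9-.5).round().astype(int); cv2.polylines(im,[p.reshape(-1,1,2)],True,c,1)
    L=np.array([[34,48,9],[34,-48,9],[-34,-48,9],[-34,48,9]])
    for xy in [(62,102),(62,0),(62,-102)]+list(extra):
        A,o=target(*xy); dr(L@A.T+o,(0,255,0))
    save(tag,im); st("look")
E
python3 - <<'E'
from plan import *
release("blue1"); look("l1",[(108,51)])
E
```

```text
open 11.14 open 94.0 F [ 0.5 -0.3  0.2] p [473.2 -92.8 283.6]
clear 12.11 open 93.8 F [-0.2  0.4  0. ] p [467.8 -87.3 397. ]
look 13.19 open 93.7 F [ 0.3 -0.2 -0.5] p [ 440.3 -207.7  498.9]
```

```bash
sleep 2
```

```text
(no output)
```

View pics/l1.png

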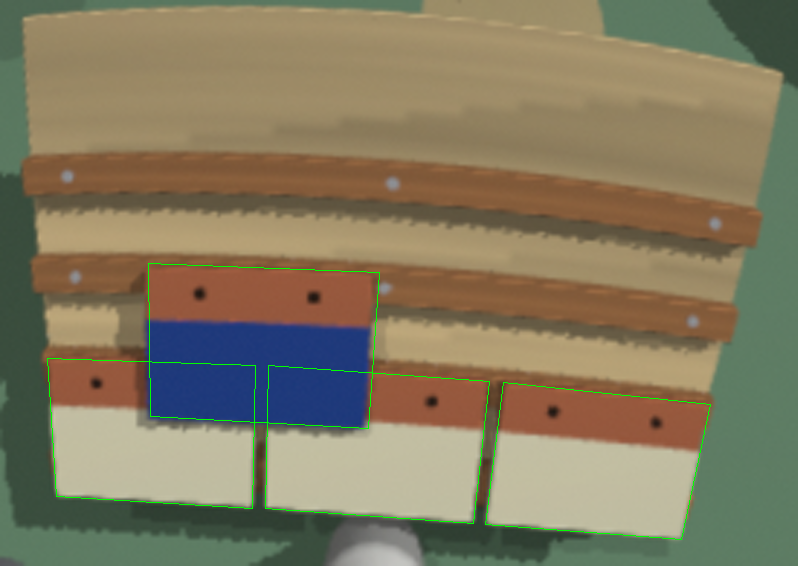

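```bash
python3 -c "
import cv2
for t in ('','_raw'):
    im=cv2.imread('pics/l1%s.png'%t)[240:440,120:400]; cv2.imwrite('pics/l1z%s.png'%t,cv2.resize(im,None,fx=2.8,fy=2.8,interpolation=cv2.INTER_CUBIC))"
```

```text
(no output)
```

View pics/l1z.png

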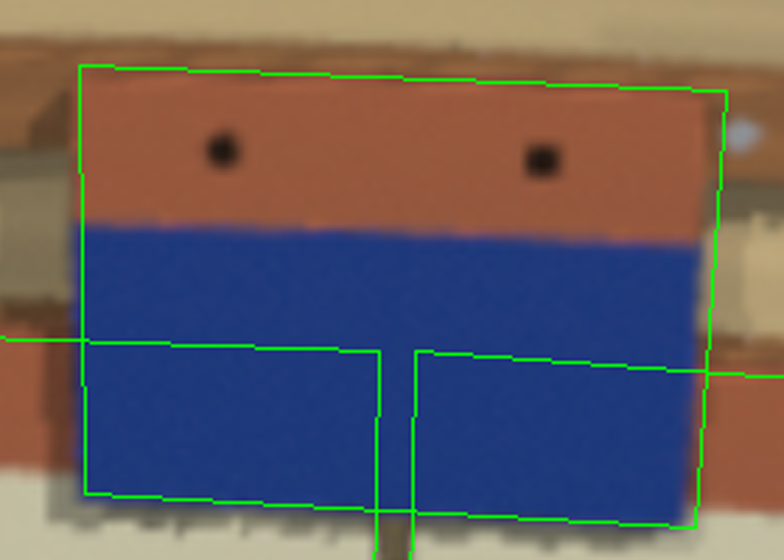

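```bash
python3 - <<'E'
from plan import *
do_pick("blue2"); inhand("blue2","ih2")
E
```

```text
above 15.55 open 94.1 F [-0.4  0.6  0.5] p [441.3 230.  238.8]
down hit=False 16.2 open 93.9 F [ 1.   1.1 -0.6] p [440.7 230.2 212.8]
closed 16.74 open 67.2 F [-0.6  0.2  1.6] p [440.7 230.1 212.9]
lifted 17.76 open 67.1 F [ 0.2 -0.8 -2.6] p [440.4 230.  371.8]
[[267.5, 125.1], [375.6, 125.1], [373.3, 128.8], [377.3, 217.8], [266.0, 217.9]] tilt z [0.002 0.001 1.   ]
```

```bash
sleep 2
```

```text
(no output)
```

View pics/ih2.png

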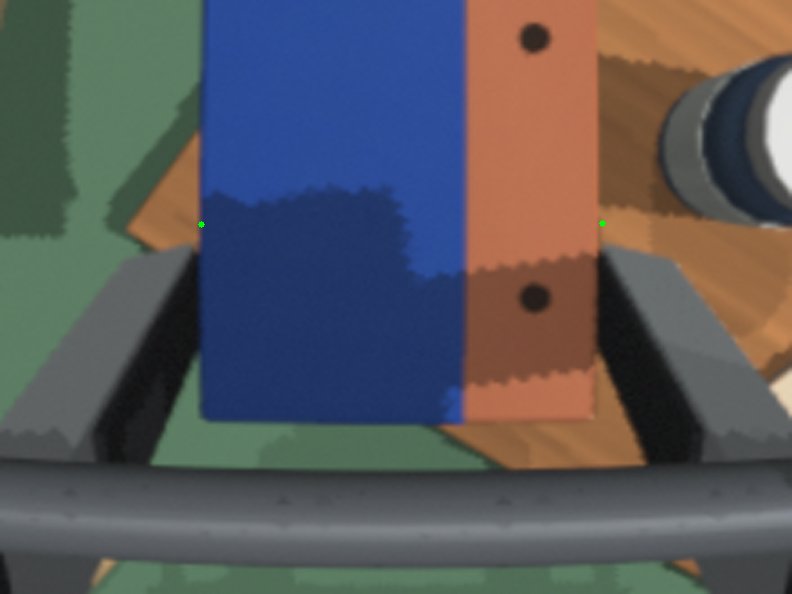

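```bash
python3 - <<'E'
from plan import *
off,lean,xy=jobs["blue2"]; G=grasp(off,lean,1); f=r.grab_frame("wrist"); s=r.sense()
A=s["ee_rot"]@G[0].T; o=s["ee_pos"]-A@G[1]
for y in (-47,-48,-49,47,48,49): print(y,proj(f,np.array([[-34,y,9],[34,y,9]])@A.T+o,True).round(1).tolist())
im=f["frame"]
save('ih2b',cv2.resize(im[105:145,240:400],None,fx=5,fy=5,interpolation=cv2.INTER_CUBIC));save('ih2c',cv2.resize(im[260:290,240:400],None,fx=5,fy=5,interpolation=cv2.INTER_CUBIC))
E
```

```text
-47 [[266.8, 277.2], [376.9, 277.0]]
-48 [[266.8, 278.8], [376.8, 278.6]]
-49 [[266.8, 280.3], [376.8, 280.1]]
47 [[267.4, 126.0], [376.0, 126.1]]
48 [[267.5, 124.5], [375.9, 124.5]]
49 [[267.5, 123.0], [375.9, 123.0]]
```

```bash
sleep 2
```

```text
(no output)
```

View pics/ih2b.png

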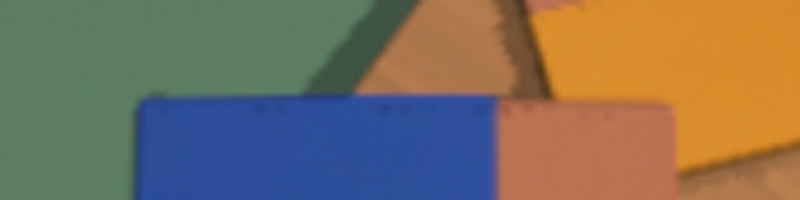

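View pics/ih2c.png

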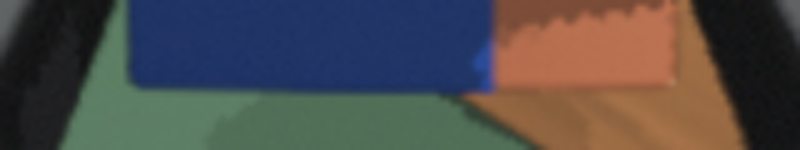

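```bash
python3 - <<'E'
from plan import *
do_place("blue2",0.4,-0.8); release("blue2"); look("l2",[(108,51),(108,-51)])
E
python3 -c "
import cv2
im=cv2.imread('pics/l2.png')[230:460,120:640]; cv2.imwrite('pics/l2z.png',cv2.resize(im,None,fx=1.5,fy=1.5,interpolation=cv2.INTER_CUBIC))"
```

```text
preplace 19.83 open 67.3 F [ 0.3 -0.9 -1.3] p [ 458.4 -332.9  380.9]
near 20.43 open 66.9 F [-0.1  0.1 -1.7] p [ 455.6 -333.2  293.8]
touch hit=True 21.23 open 67.5 F [ 0.7 -0.2  3. ] p [ 458.1 -333.4  280.6]
height over nominal -0.48 along -0.05 lat -0.03
open 21.85 open 94.1 F [ 0.3  0.3 -0.1] p [ 457.9 -333.3  280.4]
clear 22.82 open 94.2 F [-0.2 -0.2 -0.1] p [ 451.9 -339.8  393.8]
look 24.52 open 93.9 F [-0.  -0.4  0.5] p [ 440.1 -208.2  499.5]
```

```bash
sleep 3
```

```text
(no output)
```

View pics/l2z.png

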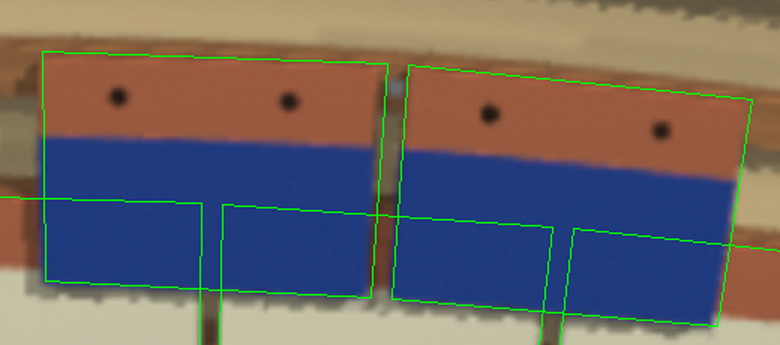

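```bash
python3 - <<'E'
from plan import *
do_pick("amber"); inhand("amber","ih3")
E
```

```text
above 27.11 open 94.2 F [-0.5  0.7  0.9] p [567.  338.8 237.3]
down hit=True 27.66 open 93.9 F [-1.3  0.   6.1] p [566.3 338.9 209.9]
closed 28.2 open 67.7 F [1.1 0.3 5.3] p [566.4 339.  209.9]
lifted 29.23 open 67.4 F [-0.1 -0.3 -2.6] p [566.3 338.8 369.9]
[[262.4, 217.2], [379.5, 217.0], [377.2, 208.4], [369.7, 284.4], [272.1, 284.7]] tilt z [0.004 0.002 1.   ]
```

```bash
sleep 2
```

```text
(no output)
```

View pics/ih3.png

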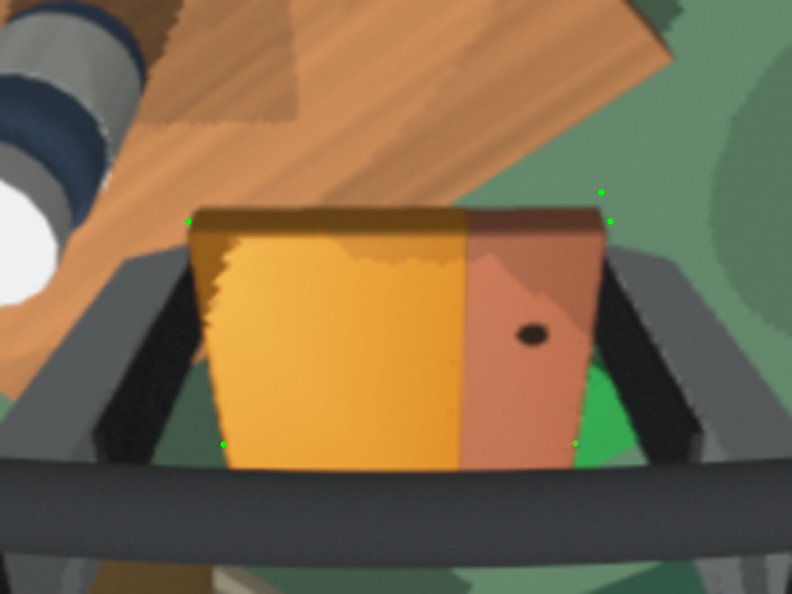

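```bash
python3 - <<'E'
from plan import *
off,lean,xy=jobs["amber"]; G=grasp(off,lean,1); f=r.grab_frame("wrist"); s=r.sense()
pickle.dump((f,s),open('ih3.pkl','wb'))
R,p=comp(pick("amber"),G); print("pick nominal",p.round(1),"tile frame dev of actual",(pick("amber")[0].T@(np.array([566.4,339.0,209.9])-p)).round(2))
A=s["ee_rot"]@G[0].T; o=s["ee_pos"]-A@G[1]
for dy in (0,-1,-2,-3):
  for dz in (0,.9):
    print(dy,dz,proj(f,np.array([[0,48,9],[0,48,0],[22,24.5,9]])@A.T+o+A@[0,dy,dz],True)[:,1].round(1).tolist())
v=f["frame"]; save('ih3b',cv2.resize(v[195:265,250:390],None,fx=5,fy=5,interpolation=cv2.INTER_CUBIC))
# blue1 hole reference: predicted in ih1 analog
E
```

```text
pick nominal [566.5 338.9 210.8] tile frame dev of actual [ 0.02  0.09 -0.86]
0 0 [218.2, 209.4, 248.7]
0 0.9 [219.1, 210.2, 249.7]
-1 0 [219.6, 210.7, 249.9]
-1 0.9 [220.5, 211.6, 250.9]
-2 0 [221.0, 212.1, 251.1]
-2 0.9 [221.9, 213.0, 252.1]
-3 0 [222.4, 213.5, 252.3]
-3 0.9 [223.3, 214.3, 253.3]
```

```bash
sleep 2
```

```text
(no output)
```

View pics/ih3b.png

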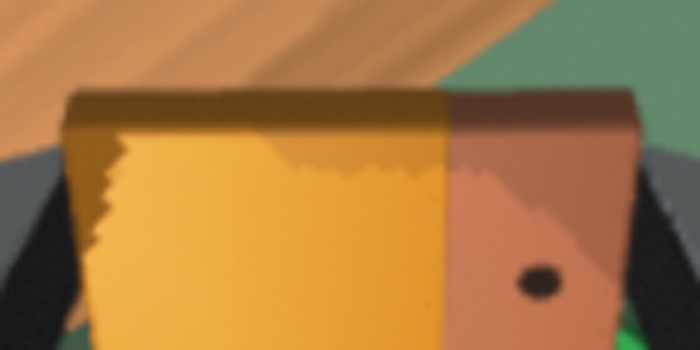

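```bash
python3 - <<'E'
from plan import *
do_place("amber",0.4,0.3)
s=r.sense(); r.line_to(s["ee_pos"]+0.5*Rt[:,2],10); st("relieved")
release("amber"); look("l3",[(108,51),(108,-51),(154,0)])
f=r.grab_frame("top"); pickle.dump(f,open('top3.pkl','wb')); save('top3',cv2.resize(f["frame"][145:270,185:500],None,fx=2.5,fy=2.5,interpolation=cv2.INTER_CUBIC))
E
```

```text
preplace 31.11 open 67.1 F [-0.2  0.3 -1.2] p [ 515.4 -117.7  398.4]
near 31.7 open 67.7 F [ 0.8 -0.6 -1.1] p [ 512.7 -118.   311.1]
touch hit=True 32.55 open 67.1 F [-1.4  0.6  5.7] p [ 515.4 -118.3  297.1]
height over nominal -1.44 along -0.01 lat 0.05
relieved 32.8 open 67.2 F [ 0.1  0.1 -0.6] p [ 515.4 -118.3  297.5]
open 33.41 open 94.0 F [-0.1 -0.3  1. ] p [ 515.3 -118.3  297.6]
clear 34.38 open 93.8 F [-0.1  0.1 -0.9] p [ 510.2 -110.3  410.4]
look 35.42 open 94.1 F [-0.4 -0.4 -0.6] p [ 440.4 -207.8  498.9]
```

```bash
sleep 3
```

```text
(no output)
```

View pics/l3.png

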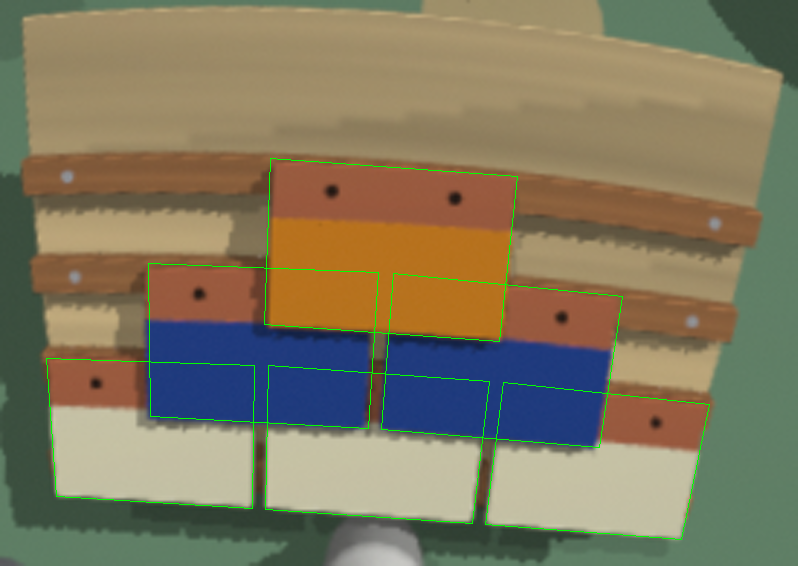

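View pics/l3_raw.png

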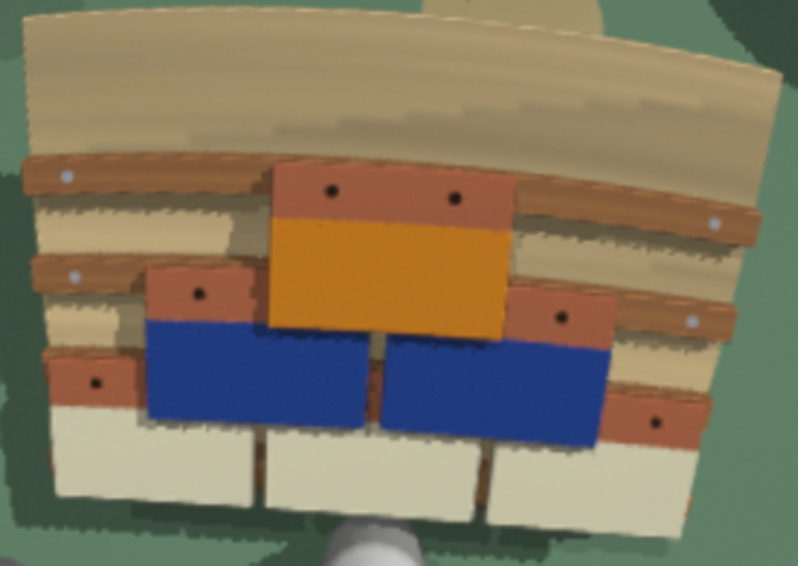

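View pics/top3.png

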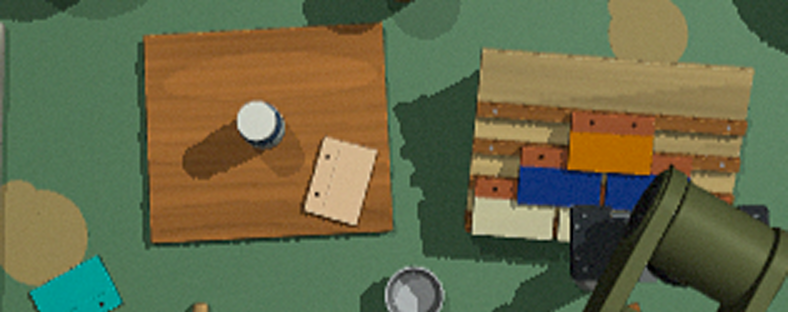

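```bash
python3 -c "
from h import *
r.finish_job()"
```

```text
the job is handed in; nothing more can be done
```

I laid the two blue shingles as the second course, left then right, and the amber one as the third. Each was lowered until it just touched, then released. I handed the job in at about 35.5 s of the 64 s allowed.

**Final position:** In the last wrist picture all three lie within about 1–2 mm of the fitted targets, heads uphill on their batten lines. The left blue sits about 1.7 mm to the left and the heads about 0.5–1 mm low, part of that being their bevelled edges. The joint between the blues measures roughly 6.5–7 mm instead of 6 mm, and the amber is centred over it.

**Bystanders:** In the last top picture the bisque shingle, jar, nail tin and teal look-alike are where they were. The arm hid the mallet in that picture and the brush lay outside the crop, so I did not check those two again.

**What did not go to plan:**
- **Amber pick:** a fingertip touched the ware board with about 6 N, and the amber sat about 1.3 mm off sideways in the grip. I corrected for that when placing it.
- **Amber placing:** it touched down with a change of about 7 N, against about 3–5 N for the blues. I backed off 0.5 mm before releasing, so it settled by no more than about a millimetre.

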